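# Fit the sprung dust cap on the weld camera

## Task

Put the dust cap on the weld camera's upturned lens: pinch the cap's two tabs together, lower it into the lens rim, press it down gently against the sprung seal and let the tabs spring out under the rim, so that it stays latched, level and with the seal pressed down, when you let go. Do not press the cap hard on the camera (well under 20 N) and leave the other things on the bench where they are.

Things in the scene. Friction and masses are not known exactly. Their poses are not given: they have to be found in the camera images.
- cap_grip (a point): Dust cap, loose, upright on the bench, about 90 g: grey disc 78 mm across with two upright black finger tabs on top, on the cap's +y and -y sides. This point is on the cap's axis between the tabs, 40 mm above the cap's foot, z up. Tab tops are 50 mm, disc top 18 mm above the foot; fingertips must stay above the disc.
- cap_disc (a point): Centre of the disc's underside, 14 mm above the cap's foot (26 mm below cap_grip); z is the cap's axis. Below it are a fixed centre spigot (50 mm by 34 mm, 14 mm deep) and, under each tab, a hook that points outwards: hook tips 33 mm from the axis when free, 26 mm when pinched; the hooks' flat tops are 9 mm below the disc's underside.
- tab_a (a joint): Inward travel, m, of the finger tab on the cap's +y side: 0 sprung out, 0.007 fully pinched, at a firm stop. Tabs are 24 mm wide along x and 6 mm thick; their outer faces are 60 mm apart when free, 46 mm when both are pinched. Each spring pushes out with 3 N at rest, 6 N pinched, so 15 to 30 N of grip along y pinches both fully and carries the cap.
- tab_b (a joint): The same for the finger tab on the cap's -y side.
- lens_axis (a point): Point on the vertical axis of the camera's lens tube, 65 mm above the bench, level with the top of the grey housing. The tube (80 mm outside, open at the top) is clamped at an unknown height: its rim is 100 to 130 mm above the bench, to be found by touch. The rim is an inward lip, 58 mm bore, 5 mm thick; under it the bore is 70 mm, free for over 20 mm. Any turn of the cap fits.
- stand: The fixed weld camera, all its parts: 110 mm square steel plate, 94 mm square grey housing, aluminium lens tube pointing up. Origin at the centre of the plate's underside on the bench, on the lens axis; z up. It does not tell the tube's height.
- seal (a joint): Travel, m, of the black sprung ring (62 to 77 mm across) on the lens rim that the disc lands on: 0 at rest (top 6 mm above the rim) to 0.006 (flush, rigid). 3 N to start, then 1.5 N per mm. The hooks clear the lip's lower edge at 2 mm or more (6 N): let the tabs out at 3 to 5 mm (7.5 to 10.5 N). A latched cap keeps it down about 2 mm.
- spray_center (a point): Bystander: white bottle, 60 mm across, 150 mm tall; its centre.
- cup_center (a point): Bystander: open steel cup, 72 mm across, 75 mm tall; its centre.
- hammer_grip (a point): Bystander: hammer lying on the bench; a point on its handle.
- magnet_center (a point): Bystander: flat right-angled welding magnet, about 75 mm, 14 mm thick, lying on the bench; its centre.
Things that resemble listed ones, but are neither listed nor needed, are in the scene too. What is shaped like the part that bears cap_grip but blue or brown is not meant. There is more than one size of the stand; the one meant has the size given above.

How it is judged:
On the way, in this order (a step that is already met when the one before it is completed fails the run):
1. the cap is lifted off the bench with both tabs pinched (value of joint each of tab_a, tab_b above 0.005 m and height (world z) of cap_disc above 0.05 m), for 0.1 s.
2. the cap is in the rim and presses the seal down 2 mm with the tabs still pinched (value of joint each of tab_a, tab_b above 0.003 m and value of joint seal above 0.0019 m and horizontal distance between cap_disc and lens_axis below 0.005 m), for 0.02 s.
At the end, for the whole second after the job is handed in: The cap is released, at rest and latched in the rim: both tabs sprung out (under 2.5 mm of travel left), the seal held down more than 1.2 mm by the cap alone, the cap within 5 mm of the lens axis and within 3.4 degrees of level (value of joint seal above 0.0012 m and value of joint each of tab_a, tab_b below 0.0025 m and horizontal distance between cap_disc and lens_axis below 0.005 m and angle between cap_disc's own z axis and vertical below 0.06 rad and contact force between cap and the fingers below 0.1 N and linear speed of cap below 0.01 m/s); the robot touches nothing.
It fails at once if the cap is pressed on the camera with more than 20 N (contact force between cap and stand above 20 N).
It fails at once if the bottle is shifted more than 40 mm (distance of spray_center from where it was at the start of the episode above 0.04 m).
It fails at once if the cup is shifted more than 40 mm (distance of cup_center from where it was at the start of the episode above 0.04 m).
It fails at once if the hammer is shifted more than 40 mm (distance of hammer_grip from where it was at the start of the episode above 0.04 m).
It fails at once if the magnet is shifted more than 40 mm (distance of magnet_center from where it was at the start of the episode above 0.04 m).
It also fails if it takes over 45 s, if anything falls off the work surface, if the arm or the gripper's body presses on something with over 40 N, if the wrist force passes 120 N, or if a joint passes its speed limit or range.

## Robot

A 6-joint arm with a two-finger parallel gripper is mounted at the origin on the work surface. World frame = base frame: x ahead of the robot, y to its left, z up, the work surface at z = 0. Lengths are in m, angles in rad, forces in N, time in s.
With the tool pointing down it reaches from about 0.35 to 0.775 m from the base axis. Payload 7.3 kg.
Tool frame: the origin (TCP) lies at the very end of the fingers, on their centre line; the grasp point (between the pads) lies 19 mm behind it (manip.tcp_to_grasp is the z of the grasp point in the tool frame, in m); z points along the fingers, y is the direction in which the jaws open and shut (so a half turn about z gives the same grasp; the last joint's range is limited). The gripper opens to 92 mm and grips with 3 to 60 N. Pads are 19 mm wide; open, the fingers measure 130 mm over their backs; the gripper's body (75 mm by 190 mm) begins 47 mm behind the grasp point.
Start: joints at [1.09, 0.342, 1.524, -0, 1.275, -0.146], TCP at [0.172, 0.496, 0.227] pointing down, gripper open.
Joint ranges: [-2.53, 2.53], [-0.77, 2.02], [0.04, 2.7], [-1, 4.14], [0.28, 2.66], [-3.11, 3.11]. Speed limits (rad/s): [2.57, 2.57, 3.14, 3.14, 3.14, 3.14].

## Interface

Orientations are given as a unit quaternion [w, x, y, z].
In Python, from station import manip gives the robot as it stands.
- The arm moves only by the tool step_arm, never from a script. Its argument "plan" is a list that holds one entry, the list of rows, each a list of 7 numbers: the turn, a rotation vector about the tool's x, y, z normalised to -1 to 1, where 1 is 60 degrees, then the shift along the tool's x, y, z normalised to -1 to 1, where 1 is 500 mm, then the opening, from 0 (shut) to 1 (fully open). In form: [[[wx, wy, wz, dx, dy, dz, claw], ...]]. A call has 1 to 12 rows; each row shifts and turns the pose as measured when the row begins, along the tool's axes as they then stand; what a row does not reach is not made up. A row lasts 1/8 s, in which the tool goes at most 62.5 mm and 10.7 degrees, less where a joint would pass 70% of its speed; a pose out of reach is approached as far as the arm can. A call with a number of a shift or a turn outside -1 to 1 is refused whole. A call with a gripper value outside its range is refused whole. The fingers move at their own pace and stop on an object; "squeeze" is the grip in N (left out, the last holds). Time passes only in rows, so rows that do not move let the fingers close. It gives the time, the measured TCP pose, the force and the opening at its end, in the units of the state.
- manip.sense(): the state, without advancing time (a new reading comes with each control period).
- manip.get_image(name): name is "scene" or "top" or "wrist"; returns a dict with "image" (384x512x3 uint8, red, green, blue), "depth" (384x512 float32, m along the optical axis (not along the pixel's ray), 0 where there is no reading), "fx", "fy", "cx", "cy" (pixels), "R" (3x3) and "t" (3): a world point X has camera coordinates R X + t. Camera axes: x right, y down, z forward; pixel columns grow to the right and rows downward; lengths in m; the calibration is good to about 2 mm. A picture is of the moment at which its call begins.
- manip.close_job(): hands the job in, once; it reports no verdict.
The state is a dict: "t": time; "q": joint angles; "joint_vel": joint speeds; "joint_efforts": joint torques, N m; "tcp_pos": TCP position; "orientation": TCP orientation; "wrist_force": force on the tool from outside, world axes, zero at the start; "moment": the same for the moment, N m; "width": opening from 0.0 (shut) to 1.0 (fully open).
Only numpy, scipy, OpenCV 4.12 (cv2) and the standard library are available. Lean on these libraries where they do the work, as an engineer would, in place of code of your own. Each camera call takes 0.05 s, during which the arm holds its last target.

## Working session

There is one attempt and no reset: what is moved stays moved. The work goes in short steps, Python scripts to look and compute and a tool call to move; the robot and the scene stay as the last step left them, time stands still between calls to the robot, and variables do not carry over. Pictures are saved under pics/ and viewed, and the job is handed in when it is done.

Besides the shell and the picture viewer there is one more tool, called after ">>>" as name(argument=value, ...) on one line, values as JSON. step_arm: Moves the arm, as the interface text tells. Its arguments: {"type":"object","properties":{"plan":{"type":"array"},"squeeze":{"type":"number"}},"required":["plan"]}

```bash
ls; mkdir -p pics; cat > h.py <<'E'
import numpy as np, cv2
from station import manip
def snap(n,tag):
    d=manip.get_image(n); cv2.imwrite(f'pics/{tag}.png',d['image'][:,:,::-1]); np.savez(f'pics/{tag}.npz',**d); return d
def load(tag): return dict(np.load(f'pics/{tag}.npz'))
def world(d):
    h,w=d['depth'].shape; u,v=np.meshgrid(np.arange(w),np.arange(h)); z=d['depth']
    P=np.stack([(u-d['cx'])/d['fx']*z,(v-d['cy'])/d['fy']*z,z],-1)
    return (P-d['t'])@d['R']
E
python3 - <<'E'
from h import *
print(manip.sense(), manip.tcp_to_grasp)
for n in ['scene','top']: 
    d=snap(n,n+'0'); print(n,d['fx'],d['t'],d['R'])
E
```

```text
pics
{'t': 0.0, 'q': array([ 1.09000732e+00,  3.42713694e-01,  1.52501120e+00, -2.21741539e-05,
        1.27534616e+00, -1.45985986e-01]), 'joint_vel': array([-2.19138089e-04,  8.04969764e-05,  5.06545009e-04,  1.43890487e-03,
        6.57512870e-04,  1.52081245e-03]), 'joint_efforts': array([ 2.16288463e-04, -4.31235695e+01, -2.44220817e+01,  7.18708173e-02,
        5.56337577e-02, -1.20678492e-04]), 'tcp_pos': array([0.17230262, 0.49550799, 0.22605166]), 'orientation': array([-2.17794793e-04,  1.66617512e-01,  9.86021328e-01, -7.06465816e-04]), 'wrist_force': array([ 0.45452055,  0.26936478, -0.20831415]), 'moment': array([ 0.01683704, -0.00441277, -0.01458648]), 'width': 0.998059315562242} -0.0188
scene 471.6264580795152 [-0.1740551  -0.34306378  1.82170707] [[ 0.37109933  0.9285901  -0.00239085]
 [ 0.77832633 -0.31245048 -0.54459417]
 [-0.50645178  0.20023767 -0.83869629]]
top 392.88746844539247 [-0.00582591  0.53103862  1.30174641] [[-0.00581821 -0.99991192 -0.01192924]
 [-0.99561904  0.00690569 -0.09324722]
 [ 0.09332139  0.01133445 -0.99557152]]
```

View pics/scene0.png

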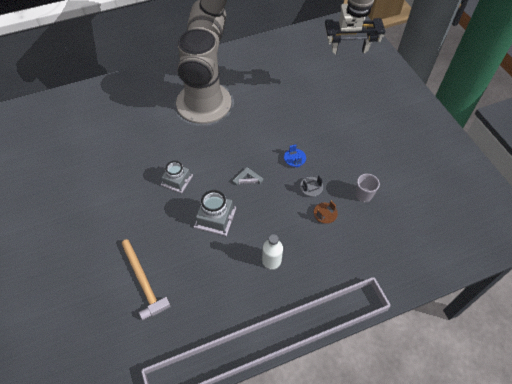

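View pics/top0.png

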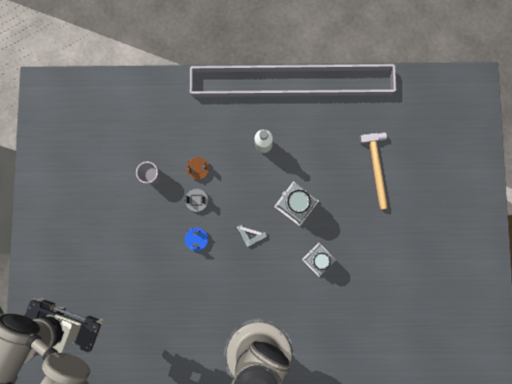

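The top view shows the grey cap at about (197,200) and the large stand at (298,203). The blue and brown decoys are at (197,240) and (199,168), and the small stand is at (320,261). Next I'll enlarge both targets and measure them.

```bash
python3 - <<'E'
from h import *
for n,cs in [('top',[(197,200),(298,203)]),('scene',[(312,185),(214,208)])]:
    im=cv2.imread(f'pics/{n}0.png')
    o=[cv2.resize(im[y-26:y+26,x-26:x+26],(390,390),interpolation=cv2.INTER_CUBIC) for x,y in cs]
    cv2.imwrite(f'pics/c_{n}.png',np.hstack(o))
d=load('top0');W=world(d)
for (x,y) in [(197,200),(298,203)]:
    P=W[y-28:y+28,x-28:x+28].reshape(-1,3)
    for lo,hi in [(-.01,.006),(.01,.024),(.03,.06),(.06,.07),(.09,.14)]:
        m=(P[:,2]>lo)&(P[:,2]<hi); 
        if m.sum(): Q=P[m]; print((lo,hi),m.sum(),np.median(Q,0).round(4),Q.min(0).round(4),Q.max(0).round(4))
E
```

```text
(-0.01, 0.006) 2543 [ 5.111e-01  2.105e-01 -1.000e-04] [ 0.4213  0.1173 -0.0095] [0.613 0.31  0.006]
(0.01, 0.024) 484 [0.5235 0.211  0.0182] [0.4755 0.1733 0.01  ] [0.6095 0.2492 0.024 ]
(0.03, 0.06) 46 [0.515  0.2312 0.048 ] [0.5004 0.1813 0.0304] [0.6064 0.2427 0.0555]
(-0.01, 0.006) 2060 [ 5.127e-01 -1.487e-01 -2.000e-04] [ 0.409  -0.2308 -0.0087] [ 0.6002 -0.0394  0.0059]
(0.01, 0.024) 148 [ 0.4805 -0.1048  0.013 ] [ 0.4263 -0.203   0.01  ] [ 0.5731 -0.0534  0.0205]
(0.03, 0.06) 69 [ 0.4778 -0.1077  0.0463] [ 0.4356 -0.1817  0.0309] [ 0.5571 -0.0691  0.06  ]
(0.06, 0.07) 272 [ 0.4922 -0.1211  0.064 ] [ 0.4386 -0.1901  0.0602] [ 0.5599 -0.0654  0.07  ]
(0.09, 0.14) 248 [ 0.4969 -0.1246  0.1104] [ 0.4595 -0.1654  0.0911] [ 0.5369 -0.0894  0.1189]
```

View pics/c_top.png

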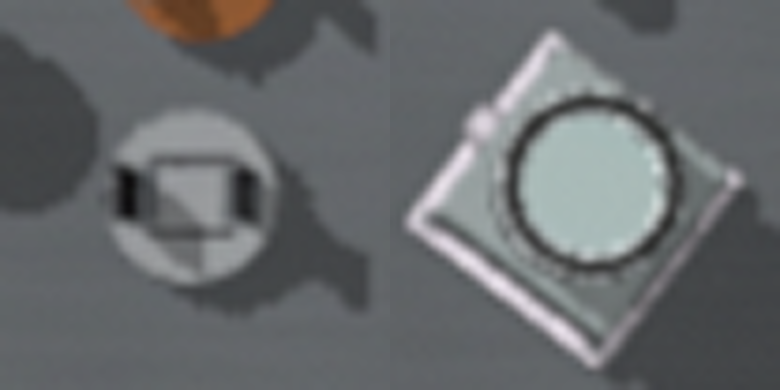

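View pics/c_scene.png

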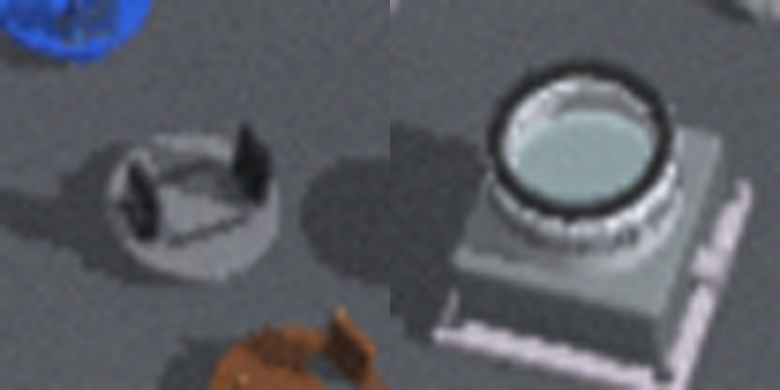

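```bash
cat >> h.py <<'E'
def ray(d,u,v,z):
    r=d['R'].T@np.array([(u-d['cx'])/d['fx'],(v-d['cy'])/d['fy'],1]); o=-d['R'].T@d['t']
    return o+r*(z-o[2])/r[2]
from scipy.spatial.transform import Rotation as Ro
def Rt():
    w,x,y,z=manip.sense()['orientation']; return Ro.from_quat([x,y,z,w])
def go(p,yaw=0,s=None):
    """tool-frame row numbers to go to p with tool y = world y turned by yaw, tool down"""
    s=manip.sense(); R=Rt(); T=Ro.from_euler('z',yaw)*Ro.from_matrix(np.diag([-1.,1,-1]))
    rv=(R.inv()*T).as_rotvec(); dp=R.inv().apply(np.array(p)-s['tcp_pos'])
    print('turn(units)',(rv/np.radians(60)).round(4),'deg',np.degrees(rv).round(2),'shift units',(dp/.5).round(4),'mm',(dp*1000).round(1))
def st():
    s=manip.sense(); print('t',round(s['t'],3),'tcp',s['tcp_pos'].round(4),'F',s['wrist_force'].round(2),'M',s['moment'].round(2),'w',round(s['width']*92,1), 'tooly',Rt().as_matrix()[:,1].round(4),'z',Rt().as_matrix()[:,2].round(4))
E
python3 - <<'E'
from h import *
d=load('top0'); f=lambda c,o:(c+.5)/7.5-.5+o-26
print('top disc',ray(d,f(192,197),f(197,200),.018))
for c in [(127,192),(246,196)]: print('tab',ray(d,f(c[0],197),f(c[1],200),.045))
print('ring',ray(d,f(595-390,298),f(183,203),.114))
d=load('scene0')
print('scene disc',ray(d,f(194,312),f(205,185),.016))
print('ring',ray(d,f(582-390,214),f(140,208),.114))
d=load('top0');W=world(d)
P=W[175:231,270:326]; m=(P[...,2]>.1)&(P[...,2]<.14); Q=P[m]
print(np.percentile(Q[:,2],[5,25,50,75,95]).round(4))
d=load('top0')
p=[.54,.21,.21]; go([.48,.205,.25],0); st()
print(d['image'].shape)
E
```

```text
top disc [0.51356457 0.21065116 0.018     ]
tab [0.51382202 0.23479624 0.045     ]
tab [0.51168368 0.18188166 0.045     ]
ring [ 0.5001182  -0.12955053  0.114     ]
scene disc [0.51534203 0.21019011 0.016     ]
ring [ 0.50544276 -0.13051965  0.114     ]
[0.1033 0.107  0.1107 0.1126 0.1151]
turn(units) [-0.0013 -0.0004 -0.3197] deg [ -0.08  -0.02 -19.18] shift units [-0.7721 -0.3466 -0.0475] mm [-386.1 -173.3  -23.7]
t 0.1 tcp [0.1723 0.4955 0.2261] F [-0.8   0.24  0.04] M [ 0.01  0.01 -0.03] w 92.0 tooly [ 0.3286  0.9445 -0.0014] z [-6.0e-04 -1.3e-03 -1.0e+00]
(384, 512, 3)
```

>>> step_arm(plan=[[[0,0,-0.16,0,0,0,1],[0,0,-0.16,0,0,0,1],[0,0,0,-0.09,-0.082,0,1],[0,0,0,-0.09,-0.082,0,1],[0,0,0,-0.09,-0.082,0,1],[0,0,0,-0.09,-0.082,0.01,1],[0,0,0,-0.09,-0.082,0.01,1],[0,0,0,-0.09,-0.082,0.01,1],[0,0,0,-0.09,-0.08,0.01,1],[0,0,0,0,0,0,1]]])

```text
t: 1.35
tcp_pos: [0.4983, 0.2053, 0.202]
orientation: [-0.002, -0.008, 1.0, -0.002]
wrist_force: [-0.7, 0.4, -0.1]
width: 0.997
```

```bash
python3 - <<'E'
from h import *
st(); d=snap('wrist','w1'); st(); go([.514,.21,.2])
W=world(d); print(d['fx'],-d['R'].T@d['t'])
E
```

```text
t 1.35 tcp [0.4983 0.2053 0.202 ] F [-0.68  0.36 -0.13] M [ 0.06  0.01 -0.03] w 91.7 tooly [-0.0158  0.9999 -0.004 ] z [-0.0045 -0.004  -1.    ]
t 1.4 tcp [0.4967 0.2067 0.2021] F [ 0.73  0.02 -0.45] M [0.05 0.08 0.02] w 91.8 tooly [-0.0175  0.9998 -0.0034] z [-0.0054 -0.0035 -1.    ]
turn(units) [-0.0033 -0.0052  0.0167] deg [-0.2  -0.31  1.  ] shift units [-0.0346  0.0059  0.0041] mm [-17.3   3.    2. ]
281.6903517223091 [0.43325818 0.20564679 0.36059681]
```

View pics/w1.png

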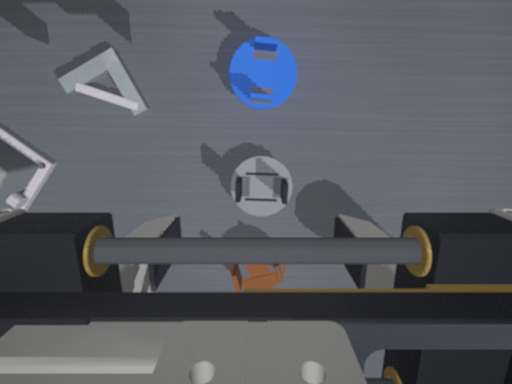

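The wrist view shows the grey cap between the fingers at about (262,186), with dark tabs at about (239,190) and (284,190). I'll refine that in a crop.

```bash
python3 - <<'E'
from h import *
d=snap('wrist','w2'); im=cv2.imread('pics/w2.png'); st()
cv2.imwrite('pics/w2c.png',cv2.resize(im[146:226,222:302],(640,640),interpolation=cv2.INTER_CUBIC))
W=world(d); m=(W[...,2]>.014)&(W[...,2]<.022); m[:150]=0;m[222:]=0;m[:,:225]=0;m[:,300:]=0
k=m.astype(np.uint8); v,u=np.nonzero(m); c,r=cv2.minEnclosingCircle(np.stack([u,v],1).astype(np.float32)); print(c,r,ray(d,*c,.018), r*.3426/d['fx'])
c=W[m];print(c[:,:2].min(0),c[:,:2].max(0),(c.min(0)+c.max(0))/2)
m=(W[...,2]>.035)&(W[...,2]<.06); m[:150]=0;m[222:]=0;m[:,:225]=0;m[:,300:]=0
c=W[m]; print(len(c)); 
for s in (c[c[:,1]>.21],c[c[:,1]<.21]): print(s.mean(0),s.min(0),s.max(0))
E
```

```text
t 1.45 tcp [0.4957 0.2079 0.2025] F [-0.33 -0.28 -0.07] M [0.06 0.02 0.03] w 92.2 tooly [-0.0193  0.9998 -0.0031] z [-0.0053 -0.0032 -1.    ]
(259.7950744628906, 186.5) 30.896499633789062 [0.51297397 0.21043196 0.018     ] 0.037577221618761675
[0.47587334 0.17188903] [0.55238031 0.24867475] [0.51412683 0.21028189 0.01828636]
273
[0.51322868 0.2370624  0.04810447] [0.50263422 0.23438603 0.03504744] [0.52590742 0.24103795 0.05162282]
[0.51233367 0.18367866 0.04928302] [0.50155478 0.18035402 0.03558682] [0.5256097  0.18675449 0.05244412]
```

View pics/w2c.png

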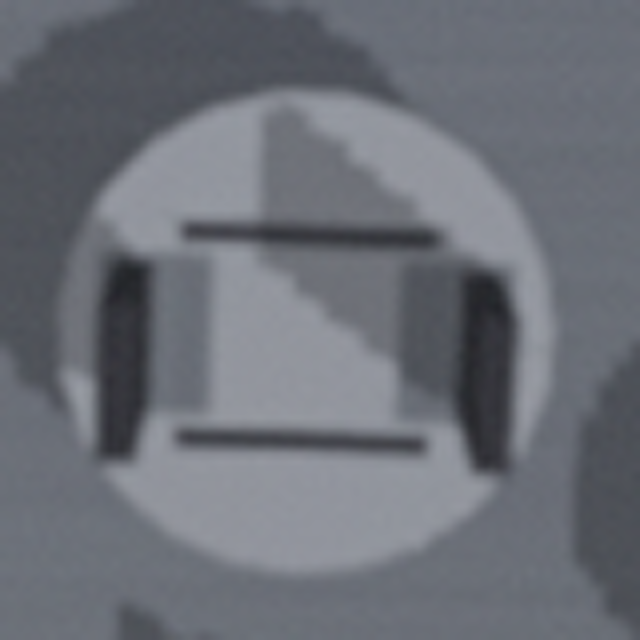

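Cap axis is at (0.514, 0.210). The disc radius (38 mm), disc top (18 mm) and tab tops (about 51 mm) all match the given sizes, and its yaw is about −1°. Next I'll align and descend to TCP z ≈ 0.024.

```bash
python3 - <<'E'
from h import *
go([.5138,.2103,.06],-.018);go([.5138,.2103,.024],-.018)
E
```

```text
turn(units) [-0.003  -0.0051  0.0357] deg [-0.18 -0.31  2.14] shift units [-0.0377  0.0049  0.2847] mm [-18.9   2.5 142.4]
turn(units) [-0.003  -0.0051  0.0357] deg [-0.18 -0.31  2.14] shift units [-0.0381  0.0051  0.3567] mm [-19.1   2.6 178.4]
```

>>> step_arm(plan=[[[-0.003,-0.005,0.036,-0.038,0.005,0.04,1],[0,0,0,0,0,0.1,1],[0,0,0,0,0,0.1,1],[0,0,0,0,0,0.04,1],[0,0,0,0,0,0,1]]])

```text
t: 2.08
tcp_pos: [0.5098, 0.2188, 0.061]
orientation: [0.001, 0.005, 1.0, 0.001]
wrist_force: [-0.2, -0.7, 0.0]
width: 1.0
```

```bash
python3 - <<'E'
from h import *
st();go([.5138,.2103,.024],-.018)
E
```

```text
t 2.075 tcp [0.5098 0.2188 0.061 ] F [-0.24 -0.65  0.03] M [ 0.04  0.   -0.03] w 92.0 tooly [0.0093 1.     0.0024] z [ 0.0016  0.0024 -1.    ]
turn(units) [0.0023 0.0015 0.0083] deg [0.14 0.09 0.5 ] shift units [-0.008  -0.0171  0.0739] mm [-4.  -8.6 37. ]
```

>>> step_arm(plan=[[[0.002,0.001,0.008,-0.008,-0.017,0.01,1],[0,0,0,0,0,0,1],[0,0,0,0,0,0,1]]])

```text
t: 2.45
tcp_pos: [0.5147, 0.2115, 0.0589]
orientation: [0.003, 0.008, 1.0, 0.001]
wrist_force: [0.6, 0.3, 0.6]
width: 1.002
```

```bash
python3 - <<'E'
from h import *
st();go([.5138,.2103,.024],-.018)
E
```

```text
t 2.45 tcp [0.5147 0.2115 0.0589] F [0.63 0.26 0.57] M [0.01 0.04 0.04] w 92.2 tooly [0.016  0.9999 0.0016] z [ 0.0051  0.0015 -1.    ]
turn(units) [0.0015 0.0049 0.0019] deg [0.09 0.29 0.12] shift units [ 0.0022 -0.0026  0.0697] mm [ 1.1 -1.3 34.9]
```

>>> step_arm(plan=[[[0.0015,0.005,0.002,0.002,-0.003,0.035,1],[0,0,0,0,0,0.03,1],[0,0,0,0,0,0,1]]])

```text
t: 2.82
tcp_pos: [0.5138, 0.2099, 0.0245]
orientation: [0.0, 0.009, 1.0, 0.0]
wrist_force: [-0.1, 0.2, 0.1]
width: 1.001
```

```bash
python3 - <<'E'
from h import *
st();go([.5138,.2103,.024],-.018)
E
```

```text
t 2.825 tcp [0.5138 0.2099 0.0245] F [-0.1   0.17  0.07] M [-0.05 -0.01 -0.04] w 92.1 tooly [1.860e-02 9.998e-01 1.000e-04] z [ 1.e-04  1.e-04 -1.e+00]
turn(units) [ 0.0001  0.0001 -0.0006] deg [ 0.01  0.   -0.04] shift units [0.     0.0009 0.0009] mm [0.  0.4 0.5]
```

>>> step_arm(plan=[[[0,0,0,0,0,0,0],[0,0,0,0,0,0,0],[0,0,0,0,0,0,0],[0,0,0,0,0,0,0],[0,0,0,0,0,0,0],[0,0,0,0,0,0,0]]], squeeze=22)

```text
t: 3.58
tcp_pos: [0.5143, 0.21, 0.025]
orientation: [0.0, 0.009, 1.0, 0.0]
wrist_force: [-0.5, -0.2, 1.6]
width: 0.485
```

```bash
python3 - <<'E'
from h import *
st();
E
```

```text
t 3.575 tcp [0.5143 0.21   0.025 ] F [-0.51 -0.23  1.61] M [0.   0.07 0.04] w 44.6 tooly [1.860e-02 9.998e-01 3.000e-04] z [ 1.e-03  3.e-04 -1.e+00]
```

The jaws stopped at 44.6 mm, against 46 mm expected for fully pinched tabs. Lifting.

>>> step_arm(plan=[[[0,0,0,0,0,-0.04,0],[0,0,0,0,0,-0.08,0],[0,0,0,0,0,-0.1,0],[0,0,0,0,0,-0.1,0],[0,0,0,0,0,-0.06,0],[0,0,0,0,0,0,0]]])

```text
t: 4.32
tcp_pos: [0.5133, 0.2098, 0.2195]
orientation: [-0.001, 0.009, 1.0, -0.0]
wrist_force: [-0.1, 0.5, -0.7]
width: 0.487
```

```bash
python3 - <<'E'
from h import *
st();d=snap('wrist','w3'); go([.50,-.129,.22]); W=world(d)
m=(W[...,2]>.16)&(W[...,2]<.23); m[:100]=0; m[225:]=0;m[:,:180]=0;m[:,350:]=0
E
```

```text
t 4.325 tcp [0.5133 0.2098 0.2195] F [-0.13  0.48 -0.66] M [-0.02  0.   -0.  ] w 44.8 tooly [ 1.870e-02  9.998e-01 -3.000e-04] z [-1.9e-03 -3.0e-04 -1.0e+00]
turn(units) [-0.001  -0.0046 -0.0179] deg [-0.06 -0.27 -1.07] shift units [ 0.0125 -0.6774 -0.0035] mm [   6.2 -338.7   -1.7]
```

View pics/w3.png

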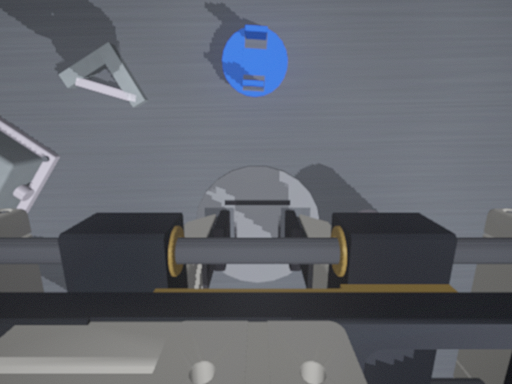

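The cap is held, with the disc centred at about (258,225) between the fingers. I'll move it past the lens so the wrist camera can see the tube unobstructed.

>>> step_arm(plan=[[[0,0,0,-0.02,-0.08,-0.01,0],[0,0,0,-0.02,-0.12,-0.01,0],[0,0,0,-0.02,-0.12,-0.01,0],[0,0,0,-0.02,-0.12,-0.01,0],[0,0,0,-0.02,-0.12,-0.01,0],[0,0,0,-0.01,-0.07,0,0],[0,0,0,0,0,0,0],[0,0,0,0,0,0,0]]])

```text
t: 5.38
tcp_pos: [0.5574, -0.1142, 0.2256]
orientation: [-0.016, 0.008, 1.0, 0.002]
wrist_force: [-0.5, -0.6, -1.0]
width: 0.486
```

```bash
python3 - <<'E'
from h import *
st();d=snap('wrist','w4'); d=snap('top','top4'); st()
E
```

```text
t 5.375 tcp [ 0.5574 -0.1142  0.2256] F [-0.46 -0.62 -0.96] M [ 0.03 -0.03 -0.06] w 44.7 tooly [0.0164 0.9999 0.0037] z [-0.0312  0.0042 -0.9995]
t 5.475 tcp [ 0.5576 -0.1137  0.2261] F [-0.6   0.51 -0.8 ] M [ 0.05  0.02 -0.02] w 45.1 tooly [0.0151 0.9999 0.0032] z [-0.0305  0.0037 -0.9995]
```

View pics/w4.png

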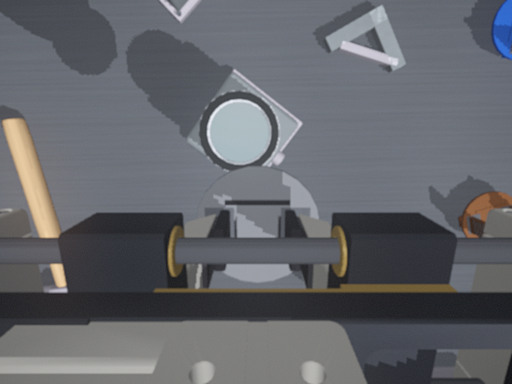

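The wrist view shows the seal ring whole, centred at about (239,131), and the cap's disc below it. I'll measure both by depth.

```bash
python3 - <<'E'
from h import *
from scipy.optimize import least_squares
def fitc(Q):
    f=lambda p:np.hypot(Q[:,0]-p[0],Q[:,1]-p[1])-p[2]
    return least_squares(f,[*Q.mean(0)[:2],.035],loss='soft_l1',f_scale=.001).x
d=load('w4'); W=world(d); im=d['image'].astype(int)
s=im.sum(2)[85:175,190:290]; Wc=W[85:175,190:290]
dark=(s<150); z=Wc[...,2]; m=dark&(z>.09)&(z<.14); Q=Wc[m]
print('ring n',m.sum(),'z pct',np.percentile(Q[:,2],[5,25,50,75,95]).round(4)); print('mean fit',fitc(Q))
# pixel ellipse of dark ring, outer/inner
cs,_=cv2.findContours(m.astype(np.uint8),cv2.RETR_CCOMP,cv2.CHAIN_APPROX_NONE)
for c in cs:
    if len(c)>60:
        e=cv2.fitEllipse(c); zt=np.median(Q[:,2]); P=np.array([ray(d,p[0][0]+190,p[0][1]+85,zt) for p in c]); print('contour',len(c),fitc(P).round(4), e)
hm=(z>.055)&(z<.075); print('housing',np.median(z[hm]),hm.sum(), Wc[hm].min(0),Wc[hm].max(0))
# held cap disc
for tag in ['w3','w4']:
    d=load(tag);W=world(d); dep=d['depth']
    print(tag,'disc pts',[W[v,u].round(4).tolist() for v,u in [(180,230),(180,258),(180,290),(220,258),(265,258)]])
E
```

```text
Traceback (most recent call last):
IndexError: index -1 is out of bounds for axis 0 with size 0
```

```bash
python3 - <<'E'
from h import *
d=load('w4'); W=world(d); im=d['image'].astype(int).sum(2)
for u in range(196,286,4): print(u,im[131,u],d['depth'][131,u].round(4),W[131,u].round(4))
for v in range(84,178,5): print(v,im[v,239],W[v,239].round(4))
print(d['t'],d['R'])
E
```

```text
196 388 0.314 [ 0.4995 -0.18    0.065 ]
200 229 0.2669 [ 0.4991 -0.1662  0.1131]
204 220 0.2676 [ 0.4992 -0.1625  0.1124]
208 704 0.2735 [ 0.4993 -0.1597  0.1064]
212 552 0.3026 [ 0.4997 -0.1604  0.0766]
216 557 0.3029 [ 0.4998 -0.1561  0.0763]
220 555 0.3021 [ 0.4998 -0.1517  0.0772]
224 552 0.3022 [ 0.4999 -0.1474  0.0771]
228 556 0.3018 [ 0.5    -0.1431  0.0775]
232 558 0.3027 [ 0.5    -0.1389  0.0766]
236 554 0.3019 [ 0.5001 -0.1346  0.0774]
240 558 0.3031 [ 0.5002 -0.1303  0.0763]
244 553 0.3022 [ 0.5003 -0.126   0.0772]
248 557 0.3031 [ 0.5003 -0.1217  0.0763]
252 557 0.3025 [ 0.5004 -0.1174  0.0769]
256 557 0.3025 [ 0.5005 -0.1131  0.0769]
260 557 0.3043 [ 0.5006 -0.1088  0.0751]
264 558 0.3036 [ 0.5007 -0.1045  0.0759]
268 527 0.3026 [ 0.5007 -0.1002  0.0768]
272 239 0.2671 [ 0.5003 -0.0979  0.1131]
276 223 0.2674 [ 0.5004 -0.0941  0.1128]
280 523 0.2848 [ 0.5007 -0.0889  0.0951]
284 507 0.3147 [ 0.5012 -0.0818  0.0645]
84 395 [ 0.4508 -0.1305  0.065 ]
89 392 [ 0.4559 -0.1307  0.0653]
94 221 [ 0.4663 -0.1282  0.1121]
99 567 [ 0.4701 -0.1287  0.106 ]
104 556 [ 0.4723 -0.1305  0.0762]
109 558 [ 0.4774 -0.1307  0.0764]
114 560 [ 0.4825 -0.1309  0.0755]
119 557 [ 0.4876 -0.1311  0.0754]
124 558 [ 0.4929 -0.1312  0.0764]
129 560 [ 0.4981 -0.1313  0.0772]
134 555 [ 0.5033 -0.1315  0.0764]
139 556 [ 0.5086 -0.1317  0.0765]
144 555 [ 0.514  -0.1318  0.0772]
149 554 [ 0.5194 -0.132   0.0759]
154 551 [ 0.5247 -0.1321  0.0776]
159 555 [ 0.5302 -0.1323  0.0767]
164 482 [ 0.5315 -0.1304  0.1102]
169 356 [ 0.5207 -0.1236  0.2191]
174 380 [ 0.5236 -0.1236  0.2203]
[ 0.10309288 -0.57042162  0.26898681] [[ 1.71502261e-02  9.99846587e-01  3.55981030e-03]
 [ 9.76040288e-01 -1.75140639e-02  2.16883872e-01]
 [ 2.16912946e-01 -2.45089161e-04 -9.76190921e-01]]
```

```bash
python3 - <<'E'
from h import *
from scipy.optimize import least_squares
def fitc(Q):
    f=lambda p:np.hypot(Q[:,0]-p[0],Q[:,1]-p[1])-p[2]
    return least_squares(f,[*Q.mean(0)[:2],.035],loss='soft_l1',f_scale=.001).x
d=load('w4'); W=world(d); im=d['image'].astype(int).sum(2); z=W[...,2]
m=(im<320)&(z>.108)&(z<.118); m[:80]=0;m[180:]=0;m[:,:190]=0;m[:,290:]=0
Q=W[m];print(m.sum(),np.percentile(Q[:,2],[5,50,95]),'mean fit',fitc(Q).round(4),'bbox ctr',(Q.min(0)+Q.max(0))/2)
# outer boundary per angle by subpixel image radial gradient
zt=.1128; c0=fitc(Q)[:2]; B=[];A=[]
for a in np.radians(np.arange(0,360,5)):
    rs=np.arange(.026,.045,.0003); X=np.stack([c0[0]+rs*np.cos(a),c0[1]+rs*np.sin(a),0*rs+zt],1)
    c=X@d['R'].T+d['t']; uv=np.stack([c[:,0]/c[:,2]*d['fx']+d['cx'],c[:,1]/c[:,2]*d['fy']+d['cy']],1).astype(np.float32)
    if uv[:,1].max()>160: continue
    v=cv2.remap(im.astype(np.float32),uv[None,:,0],uv[None,:,1],cv2.INTER_LINEAR)[0]
    g=np.gradient(v); k=g[len(rs)//2:].argmax()+len(rs)//2; B.append(X[k]); k=g[:len(rs)//2].argmin(); A.append(X[k])
print('outer',fitc(np.array(B)),'inner',fitc(np.array(A)))
# cap disc held: top plane
s=manip.sense()
m=(z>.205)&(z<.23)&(im>250); m[:160]=0;m[204:]=0;m[:,:195]=0;m[:,325:]=0
Q=W[m]; print(m.sum(),fitc(Q))
A=np.c_[Q[:,:2],np.ones(len(Q))];co=np.linalg.lstsq(A,Q[:,2],rcond=None)[0];print('plane slope',co)
mm=m.astype(np.uint8); P=[]
for v in range(168,204):
    u=np.nonzero(mm[v])[0]
    if len(u): P+= [W[v,u[0]],W[v,u[-1]]]
print('disc edge',fitc(np.array(P)), len(P))
E
```

```text
1381 [0.11132162 0.11250697 0.11363083] mean fit [ 0.5007 -0.1298  0.0342] bbox ctr [ 0.50030722 -0.13041007  0.1126454 ]
outer [ 0.50113693 -0.12974916  0.03737772] inner [ 0.50111421 -0.12944274  0.03080589]
3059 [ 0.57347373 -0.1134952   0.04569237]
plane slope [-0.01128518  0.00330286  0.22604724]
disc edge [ 0.55640547 -0.11321158  0.03792331] 72
```

Lens axis is at (0.501, −0.130) and the seal top at 0.1127, so the rim is about 0.107, within 0.100–0.130. The held cap sits about 0.8 mm behind the TCP. Next I'll align above the lens and level the tool.

```bash
python3 - <<'E'
from h import *
go([.5017,-.1301,.17],-.015)
E
```

```text
turn(units) [ 0.0031 -0.0292 -0.0001] deg [ 0.18 -1.75 -0.  ] shift units [ 0.1078 -0.0349  0.1155] mm [ 53.9 -17.5  57.8]
```

>>> step_arm(plan=[[[0.003,-0.029,0,0,0,0,0],[0,0,0,0.056,-0.016,0,0],[0,0,0,0.056,-0.016,0.02,0],[0,0,0,0,0,0.06,0],[0,0,0,0,0,0,0]]])

```text
t: 6.1
tcp_pos: [0.5, -0.1224, 0.1854]
orientation: [0.001, 0.002, 1.0, 0.0]
wrist_force: [0.0, 0.1, -0.8]
width: 0.49
```

```bash
python3 - <<'E'
from h import *
st();go([.5017,-.1301,.155],-.015)
E
```

```text
t 6.1 tcp [ 0.5    -0.1224  0.1854] F [ 0.    0.11 -0.76] M [0.04 0.   0.02] w 45.1 tooly [5.e-03 1.e+00 6.e-04] z [ 1.5e-03  6.0e-04 -1.0e+00]
turn(units) [0.0006 0.0014 0.0096] deg [0.03 0.08 0.58] shift units [-0.0034 -0.0154  0.0609] mm [-1.7 -7.7 30.4]
```

>>> step_arm(plan=[[[0,0.001,0,-0.003,-0.015,0.03,0],[0,0,0,0,0,0,0],[0,0,0,0,0,0,0]]])

```text
t: 6.48
tcp_pos: [0.5034, -0.1297, 0.1715]
orientation: [0.002, 0.001, 1.0, -0.0]
wrist_force: [-0.0, 1.0, -0.3]
width: 0.485
```

```bash
python3 - <<'E'
from h import *
st();go([.5017,-.1301,.142],0);snap('wrist','w5');snap('scene','s5');im=cv2.imread('pics/s5.png');cv2.imwrite('pics/s5c.png',cv2.resize(im[140:260,150:290],(700,600),interpolation=cv2.INTER_CUBIC))
E
```

```text
t 6.475 tcp [ 0.5034 -0.1297  0.1715] F [-0.03  1.04 -0.35] M [ 0.08 -0.05  0.04] w 44.6 tooly [ 2.6e-03  1.0e+00 -7.0e-04] z [ 3.5e-03 -7.0e-04 -1.0e+00]
turn(units) [-0.0006  0.0034 -0.0025] deg [-0.04  0.2  -0.15] shift units [ 0.0036 -0.0008  0.0589] mm [ 1.8 -0.4 29.5]
```

View pics/s5c.png

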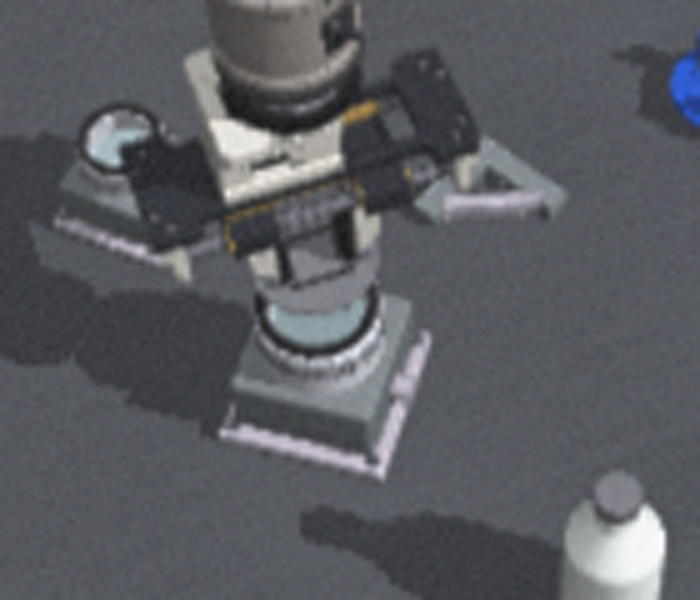

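View pics/w5.png

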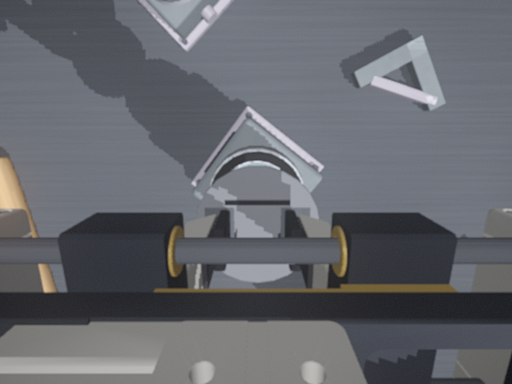

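The cap hangs centred over the lens tube: in the wrist view the ring's crescent shows evenly above the disc, around (256,158). Approaching.

>>> step_arm(plan=[[[-0.0006,0.0034,0,0.0036,-0.001,0.03,0],[0,0,0,0,0,0.02,0],[0,0,0,0,0,0,0]]])

```text
t: 6.95
tcp_pos: [0.5011, -0.1301, 0.1446]
orientation: [-0.0, 0.001, 1.0, 0.0]
wrist_force: [0.9, 0.4, 0.3]
width: 0.486
```

```bash
python3 - <<'E'
from h import *
st();go([.5017,-.1301,.127],0)
E
```

```text
t 6.95 tcp [ 0.5011 -0.1301  0.1446] F [0.95 0.39 0.31] M [ 0.09  0.01 -0.03] w 44.7 tooly [2.7e-03 1.0e+00 2.0e-04] z [-7.e-04  2.e-04 -1.e+00]
turn(units) [ 0.0002 -0.0007 -0.0026] deg [ 0.01 -0.04 -0.16] shift units [-0.0012 -0.      0.0352] mm [-0.6 -0.  17.6]
```

Now down to about 0.127 in small rows; contact with the seal is expected at TCP ≈ 0.1238.

>>> step_arm(plan=[[[0,0,0,-0.001,0,0.01,0],[0,0,0,0,0,0.008,0],[0,0,0,0,0,0.008,0],[0,0,0,0,0,0,0]]])

```text
t: 7.45
tcp_pos: [0.5019, -0.1302, 0.1308]
orientation: [-0.0, 0.001, 1.0, 0.0]
wrist_force: [0.3, 0.6, -1.1]
width: 0.488
```

```bash
python3 - <<'E'
from h import *
st();go([.5017,-.1301,.124],0)
E
```

```text
t 7.45 tcp [ 0.5019 -0.1302  0.1308] F [ 0.28  0.56 -1.09] M [-0.04  0.04  0.02] w 44.9 tooly [2.7e-03 1.0e+00 1.0e-04] z [-4.e-04  1.e-04 -1.e+00]
turn(units) [ 0.0001 -0.0004 -0.0026] deg [ 0.   -0.02 -0.16] shift units [0.0003 0.0001 0.0136] mm [0.2 0.1 6.8]
```

The cap is inside the bore with no side force. Going down in 1–2 mm steps.

>>> step_arm(plan=[[[0,0,0,0,0,0.005,0],[0,0,0,0,0,0.005,0],[0,0,0,0,0,0,0]]])

```text
t: 7.82
tcp_pos: [0.5021, -0.1303, 0.1257]
orientation: [0.0, 0.001, 1.0, -0.0]
wrist_force: [-0.1, 0.7, 0.5]
width: 0.489
```

>>> step_arm(plan=[[[0,0,0,0,0,0.003,0],[0,0,0,0,0,0,0]]])

```text
t: 8.07
tcp_pos: [0.5021, -0.1303, 0.1242]
orientation: [0.0, 0.001, 1.0, -0.0]
wrist_force: [-0.9, -0.5, -0.8]
width: 0.49
```

```bash
python3 - <<'E'
from h import *
st();go([.5017,-.1301,.124],0)
E
```

```text
t 8.075 tcp [ 0.5021 -0.1303  0.1242] F [-0.88 -0.51 -0.76] M [ 0.06 -0.03  0.04] w 45.1 tooly [ 2.7e-03  1.0e+00 -3.0e-04] z [ 3.e-04 -3.e-04 -1.e+00]
turn(units) [-0.0002  0.0003 -0.0026] deg [-0.01  0.02 -0.16] shift units [0.0008 0.0003 0.0004] mm [0.4 0.2 0.2]
```

>>> step_arm(plan=[[[0,0,0,0,0,0.002,0],[0,0,0,0,0,0,0]]])

```text
t: 8.32
tcp_pos: [0.5022, -0.1303, 0.1234]
orientation: [0.0, 0.001, 1.0, -0.0]
wrist_force: [0.3, -0.1, -0.5]
width: 0.492
```

>>> step_arm(plan=[[[0,0,0,0,0,0.002,0],[0,0,0,0,0,0,0]]])

```text
t: 8.57
tcp_pos: [0.5023, -0.1303, 0.1228]
orientation: [0.001, 0.001, 1.0, -0.0]
wrist_force: [-0.4, 0.6, 2.2]
width: 0.489
```

```bash
python3 - <<'E'
from h import *
st()
E
```

```text
t 8.575 tcp [ 0.5023 -0.1303  0.1228] F [-0.41  0.62  2.21] M [ 0.13  0.22 -0.02] w 45.0 tooly [ 2.7e-03  1.0e+00 -5.0e-04] z [ 1.1e-03 -5.0e-04 -1.0e+00]
```

Contact at TCP ≈ 0.1229. Pressing on in 1 mm steps.

>>> step_arm(plan=[[[0,0,0,0,0,0.002,0],[0,0,0,0,0,0,0]]])

```text
t: 8.82
tcp_pos: [0.5023, -0.1303, 0.1222]
orientation: [0.001, 0.001, 1.0, -0.0]
wrist_force: [-0.7, 0.4, 3.8]
width: 0.488
```

>>> step_arm(plan=[[[0,0,0,0,0,0.002,0],[0,0,0,0,0,0,0]]])

```text
t: 9.07
tcp_pos: [0.5023, -0.1303, 0.1214]
orientation: [0.001, 0.001, 1.0, -0.0]
wrist_force: [-1.5, 1.3, 4.5]
width: 0.49
```

>>> step_arm(plan=[[[0,0,0,0,0,0.002,0],[0,0,0,0,0,0,0]]])

```text
t: 9.32
tcp_pos: [0.5023, -0.1303, 0.1207]
orientation: [0.001, 0.001, 1.0, -0.0]
wrist_force: [-1.9, 0.6, 5.0]
width: 0.489
```

```bash
python3 - <<'E'
from h import *
st();go([.5017,-.1301,.124],0)
E
```

```text
t 9.325 tcp [ 0.5023 -0.1303  0.1207] F [-1.87  0.61  4.99] M [0.19 0.45 0.01] w 45.0 tooly [ 2.5e-03  1.0e+00 -9.0e-04] z [ 1.8e-03 -9.0e-04 -1.0e+00]
turn(units) [-0.0008  0.0017 -0.0024] deg [-0.05  0.1  -0.15] shift units [ 0.0012  0.0004 -0.0065] mm [ 0.6  0.2 -3.3]
```

>>> step_arm(plan=[[[0,0.0015,0,0.001,0,0.002,0],[0,0,0,0,0,0,0]]])

```text
t: 9.57
tcp_pos: [0.5023, -0.1303, 0.1204]
orientation: [0.001, 0.001, 1.0, -0.001]
wrist_force: [-2.7, 0.8, 5.2]
width: 0.489
```

>>> step_arm(plan=[[[0,0,0,0,0,0.002,0],[0,0,0,0,0,0,0]]])

```text
t: 9.82
tcp_pos: [0.5023, -0.1303, 0.12]
orientation: [0.001, 0.001, 1.0, -0.001]
wrist_force: [-2.5, 0.1, 6.9]
width: 0.485
```

```bash
python3 - <<'E'
from h import *
st()
E
```

```text
t 9.825 tcp [ 0.5023 -0.1303  0.12  ] F [-2.46  0.13  6.88] M [ 0.21  0.54 -0.02] w 44.7 tooly [ 0.0026  1.     -0.0013] z [ 0.0019 -0.0013 -1.    ]
```

>>> step_arm(plan=[[[0,0,0,0,0,0.003,0],[0,0,0,0,0,0,0]]])

```text
t: 10.07
tcp_pos: [0.5023, -0.1303, 0.1193]
orientation: [0.001, 0.001, 1.0, -0.001]
wrist_force: [-2.9, 0.7, 8.3]
width: 0.491
```

```bash
python3 - <<'E'
from h import *
st(); snap('wrist','w6')
d=load('w6');W=world(d);im=d['image'].astype(int).sum(2)
z=W[...,2];st()
m=(z>.1)&(z<.125)&(im>250); m[:165]=0;m[204:]=0;m[:,:195]=0;m[:,325:]=0
Q=W[m];A=np.c_[Q[:,:2]-[.502,-.13],np.ones(len(Q))];co=np.linalg.lstsq(A,Q[:,2],rcond=None)[0];print('plane slope',co,m.sum())
E
```

```text
t 10.075 tcp [ 0.5023 -0.1303  0.1193] F [-2.92  0.7   8.3 ] M [ 0.3   0.52 -0.03] w 45.1 tooly [ 0.0025  1.     -0.0015] z [ 0.0024 -0.0015 -1.    ]
t 10.125 tcp [ 0.5023 -0.1303  0.1194] F [-2.6   0.33  8.05] M [ 0.26  0.58 -0.02] w 45.0 tooly [ 0.0025  1.     -0.0015] z [ 0.0024 -0.0016 -1.    ]
plane slope [0.08067187 0.00036194 0.11405482] 3475
```

View pics/w6.png

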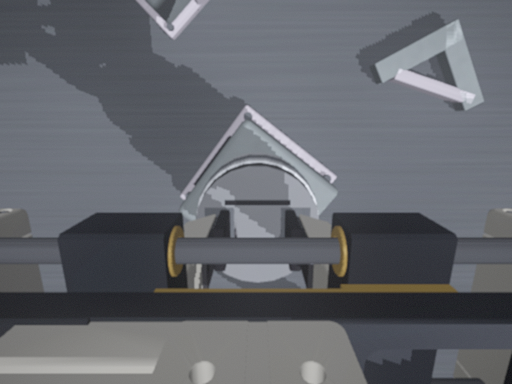

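```bash
python3 - <<'E'
from h import *
for t,z0 in [('w3',.2125),('w4',.219),('w5',.1645),('w6',.112)]:
    d=load(t);W=world(d)
    for v in (172,178,185,192,198,212,220,268,276): 
        q=W[v,245:272]; q=np.median(q,0); print(t,v,q.round(4))
E
```

```text
w3 172 [0.4788 0.2116 0.2126]
w3 178 [0.4824 0.2116 0.2124]
w3 185 [0.4866 0.2115 0.2129]
w3 192 [0.491  0.2114 0.2128]
w3 198 [0.4947 0.2113 0.2129]
w3 212 [0.5038 0.2112 0.2127]
w3 220 [0.509  0.2111 0.2129]
w3 268 [0.5422 0.2105 0.2127]
w3 276 [0.548  0.2103 0.2127]
w4 172 [ 0.5226 -0.1123  0.2198]
w4 178 [ 0.5263 -0.1124  0.2197]
w4 185 [ 0.5305 -0.1124  0.2198]
w4 192 [ 0.5349 -0.1125  0.2196]
w4 198 [ 0.5386 -0.1126  0.2197]
w4 212 [ 0.5477 -0.1127  0.2192]
w4 220 [ 0.5529 -0.1128  0.2191]
w4 268 [ 0.5859 -0.1133  0.2181]
w4 276 [ 0.5918 -0.1134  0.2179]
w5 172 [ 0.4688 -0.1283  0.1644]
w5 178 [ 0.4724 -0.1283  0.1649]
w5 185 [ 0.4767 -0.1283  0.1647]
w5 192 [ 0.481  -0.1284  0.1651]
w5 198 [ 0.4849 -0.1284  0.1646]
w5 212 [ 0.4939 -0.1284  0.1647]
w5 220 [ 0.4991 -0.1284  0.1649]
w5 268 [ 0.5321 -0.1286  0.1652]
w5 276 [ 0.5381 -0.1285  0.1649]
w6 172 [ 0.4677 -0.129   0.1127]
w6 178 [ 0.4713 -0.129   0.1128]
w6 185 [ 0.4756 -0.129   0.1127]
w6 192 [ 0.4801 -0.1292  0.1124]
w6 198 [ 0.4838 -0.129   0.1127]
w6 212 [ 0.4927 -0.129   0.1128]
w6 220 [ 0.498  -0.1291  0.1127]
w6 268 [ 0.5312 -0.1291  0.1127]
w6 276 [ 0.5369 -0.1292  0.1128]
```

The disc is level and about 4 mm below the seal's rest height, and the contact force of about 9 N agrees with that. Now I'll release with the arm held in place and a slight downward bias.

>>> step_arm(plan=[[[0,0,0,0,0,0.002,1],[0,0,0,0,0,0,1],[0,0,0,0,0,0,1],[0,0,0,0,0,0,1],[0,0,0,0,0,0,1]]])

```text
t: 10.75
tcp_pos: [0.5028, -0.1307, 0.1183]
orientation: [0.002, 0.001, 1.0, -0.001]
wrist_force: [0.5, -0.6, -0.7]
width: 0.975
```

```bash
python3 - <<'E'
from h import *
st(); snap('wrist','w7')
d=load('w7');W=world(d)
for v in (172,178,185,192,198,212,220,268,276): print(v,np.median(W[v,245:272],0).round(4))
E
```

```text
t 10.75 tcp [ 0.5028 -0.1307  0.1183] F [ 0.46 -0.59 -0.7 ] M [-0.04  0.06  0.01] w 89.7 tooly [ 0.0025  1.     -0.0023] z [ 0.0035 -0.0023 -1.    ]
172 [ 0.4676 -0.1294  0.1146]
178 [ 0.4712 -0.1294  0.1145]
185 [ 0.4754 -0.1294  0.1148]
192 [ 0.4796 -0.1294  0.1149]
198 [ 0.4834 -0.1294  0.1148]
212 [ 0.4922 -0.1294  0.1148]
220 [ 0.4974 -0.1294  0.1146]
268 [ 0.5299 -0.1295  0.1147]
276 [ 0.5356 -0.1295  0.1147]
```

View pics/w7.png

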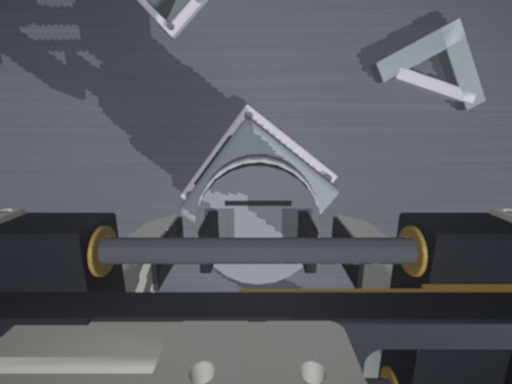

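The disc top now reads a steady 0.1147, about 2 mm of seal travel, which fits a latched cap (unlatched it would rest at about 0.1167). I'll withdraw straight up and check the tabs.

>>> step_arm(plan=[[[0,0,0,0,0,-0.03,1],[0,0,0,0,0,-0.06,1],[0,0,0,0,0,-0.08,1],[0,0,0,-0.06,0,-0.06,1],[0,0,0,-0.08,0,0,1],[0,0,0,0,0,0,1],[0,0,0,0,0,0,1]]])

```text
t: 11.68
tcp_pos: [0.5736, -0.1306, 0.2435]
orientation: [0.004, 0.001, 1.0, -0.002]
wrist_force: [1.2, -0.4, -0.4]
width: 0.999
```

```bash
python3 - <<'E'
from h import *
st(); d=snap('wrist','w8'); snap('scene','s8'); snap('top','top8')
W=world(d); z=W[...,2]
near=(abs(W[...,0]-.501)<.05)&(abs(W[...,1]+.13)<.05)
m=near&(z>.11)&(z<.12);Q=W[m];Q=Q[abs(Q[:,2]-np.median(Q[:,2]))<.002]
A=np.c_[Q[:,:2]-[.501,-.13],np.ones(len(Q))];print('plane',np.linalg.lstsq(A,Q[:,2],rcond=None)[0].round(4),'ctr',((Q.min(0)+Q.max(0))/2).round(4),len(Q))
m=near&(z>.13)&(z<.155);Q=W[m]
for s in (Q[Q[:,1]>-.13],Q[Q[:,1]<-.13]): print('tab',len(s),s.min(0).round(4),s.max(0).round(4))
o=[]
for t,(x,y) in [('w8',None or (239,140)),('s8',(214,200))]:
    im=cv2.imread(f'pics/{t}.png')
    o.append(cv2.resize(im[y-45:y+45,x-45:x+45],(390,390),interpolation=cv2.INTER_CUBIC))
cv2.imwrite('pics/fin.png',np.hstack(o))
E
```

```text
t 11.675 tcp [ 0.5736 -0.1306  0.2435] F [ 1.21 -0.37 -0.35] M [0.08 0.11 0.05] w 91.9 tooly [ 0.0028  1.     -0.0038] z [ 0.0074 -0.0039 -1.    ]
plane [0.0008 0.0002 0.1147] ctr [ 0.5029 -0.1292  0.1147] 4460
tab 236 [ 0.491  -0.1054  0.1301] [ 0.5142 -0.0993  0.1486]
tab 243 [ 0.4909 -0.1592  0.1301] [ 0.514  -0.1531  0.1493]
```

View pics/fin.png

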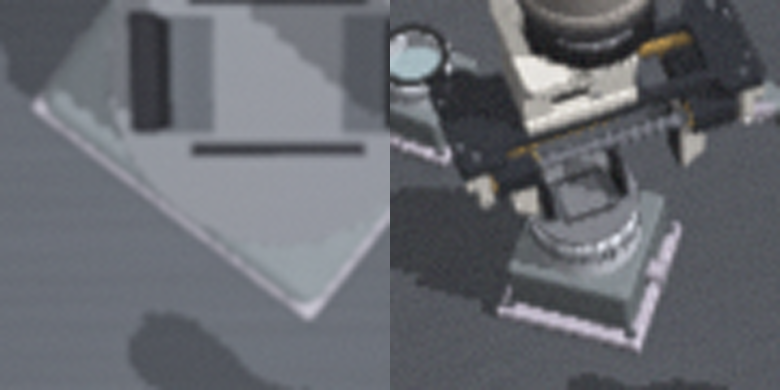

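View pics/top8.png

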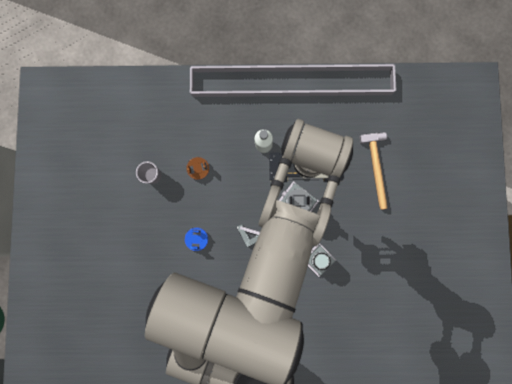

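After withdrawing, the tabs' outer faces measure 59.9 mm apart, so they are fully sprung. The disc is level to within 0.1° and seated about 2 mm into the seal, about 2 mm off the lens axis. The top view shows the bottle, cup, hammer and magnet where they were. Handing in.

```bash
python3 -c "
from h import *
print(manip.close_job()); st()"
```

```text
the job is handed in; nothing more can be done
None
the job is handed in; nothing more can be done
```

The dust cap is latched on the larger stand's lens, and I handed the job in after about 12 s on the robot's clock. The hand-in gives no verdict, so success rests on the checks below.

I pinched the tabs fully (jaws stopped at about 45 mm), lifted the cap and lowered it into the rim. I then pressed the seal down about 4 mm, with the wrist reading about 8 N, or roughly 9 N after allowing for the cap's weight. I opened the fingers there and withdrew upwards.

Last checks, from the wrist camera after withdrawing:
- **Tabs:** their outer faces were 59.9 mm apart, against 60 mm when free.
- **Level:** the disc was within 0.1° of level.
- **Seal:** it was held down about 2 mm, as a latched cap should.
- **Centring:** the cap was about 2 mm from the lens axis, within the 5 mm limit.
- **Bystanders:** the bottle, cup, hammer and magnet looked unmoved in the top view. I judged this by eye, not by measurement.

Two readings disagreed slightly. A side force of 2–3 N in x appeared while pressing and was gone after release. One plane fit showed a false slope (0.08) for the disc, and readings taken directly across the disc showed it level.

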